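Handled mug out of the cup stack and onto its saucer

ROBOT

A 7-joint arm with a two-finger parallel gripper is mounted at the origin on a cart in front of the work surface, level with it; the furniture and walls round the work are solid. World frame = base frame: x ahead of the robot, y to its left, z up, the work surface at z = 0. Lengths are in m, angles in rad, forces in N, time in s.
With the tool pointing down it reaches from about 0.35 to 0.9 m from the base axis. Payload 8.1 kg.
Tool frame: the origin (TCP) lies midway between the tips of the shut fingers; the grasp point (between the pads) lies behind it (arm.tcp_to_grasp is the z of the grasp point in the tool frame, in m); z points along the fingers, y is the line along which they close (so a half turn about z gives the same grasp; the last joint's range is limited). The gripper opens to 92 mm and grips with 3 to 60 N. Pads are 19 mm wide; open, the fingers measure 130 mm over their backs; the gripper's body (75 mm by 190 mm) begins 47 mm behind the grasp point.
Start: joints at [-1.453, 0.434, 0.025, 1.573, -0.012, 1.134, -0.075], TCP at [0.137, 0.61, 0.227] pointing down, gripper open.
Joint ranges: [-2.62, 2.62], [-0.44, 2.09], [-1.27, 1.32], [0.08, 2.57], [-1.32, 4.46], [0.12, 2], [-2.74, 2.74]. Speed limits (rad/s): [2.22, 2.22, 3.01, 3.01, 3.14, 3.14, 3.14].

INTERFACE

Orientations are given as a rotation vector (axis times angle).
In Python, from cell import readout, vision, arm gives the robot as it stands.
- The arm moves only by the tool carry_out, never from a script. Its argument "increments" is one flat list of numbers, 6 for each row, row after row: the shift along the world's x, y, z in mm, then the turn, a rotation vector about the world's x, y, z in rad. In form: [tx, ty, tz, wx, wy, wz, tx, ty, tz, wx, wy, wz, ...]. A call has 1 to 20 rows; each row shifts and turns the commanded pose from where the row before left it; what a row does not reach is not made up. A row lasts 1/8 s, in which the tool goes at most 62.5 mm and 10.7 degrees, less where a joint would pass 70% of its speed; a pose out of reach is approached as far as the arm can. A call with a gripper value outside its range is refused whole. "grip" is the closure, from 0 (fully open) to 1 (shut), set as the call begins (left out, the last holds). The fingers move at their own pace and stop on an object; "newtons" is the grip in N (left out, the last holds). Time passes only in rows, so rows that do not move let the fingers close. It gives the time, the measured TCP pose, the force, the opening and the grip force at its end, in the units of the state.
- readout.observe(): the state, without advancing time (a new reading comes with each control period).
- vision.get_image(name): name is "scene" or "top"; returns the picture (400x640x3 uint8, red, green, blue); there is no depth.
- vision.calibration(name): a dict with "fov_y" (degrees; the focal length in pixels is half the picture's height over the tangent of half this angle, whatever the lens; pixels are square), "cx", "cy" (the principal point, pixels), "pose" (4x4, takes a point from camera to world coordinates). Camera axes: x right, y up, looking along -z (the intrinsics and any distortion apply to the point x, -y, -z); pixel columns grow to the right and rows downward; lengths in m; the calibration is good to about 2 mm. A picture is of the moment at which its call begins. calibration takes no time and is no camera call.
- arm.sign_off(): hands the job in; it is judged then, once.
The state is a dict: "clock": time; "joints": joint angles; "dq": joint speeds; "joint_efforts": joint torques, N m; "position": TCP position; "ee_rot": TCP orientation; "force": force on the tool from outside, world axes, zero at the start; "ft_torque": the same for the moment, N m; "width": opening from 0.0 (shut) to 1.0 (fully open); "gripper_force": force on a finger pad.
Only numpy, scipy, OpenCV 4.12 (cv2) and the standard library are available. Lean on these libraries where they do the work, as an engineer would, in place of code of your own. Each camera call takes 0.05 s, during which the arm holds its last target. There are 200 camera calls.

TASK

Get out the one mug with a handle, which is stuck in the middle of one of the two stacks of cups, and set it down gently, not dropped, in the well of the saucer that its base fits into. Put the cup that stood on top of it back just as gently and squarely on the bottom cup of its stack, leave the other stack as it is, and do not tip any cup or push the other things about.

Things in the scene. Friction and masses are not known exactly. Their poses are not given: they have to be found in the camera images.
- mug: the wanted one: same 66 x 56 mm body and 54 mm base (10 mm high) as the other cups, but with a handle on its own +x side that reaches 62 mm from the axis, 14 to 50 mm above the underside, 8 mm thick. Starts as the middle one of three in the left or the right stack, handle in any direction. Origin: centre of underside, z up. About 0.2 kg
- plain_middle: the middle cup of the other stack: white china stacking cup, no handle, 66 mm diameter, 56 mm high, mouth 59 mm. Its lowest 10 mm are a narrower base (54 mm, bevelled) that drops into the mouth of the cup below until its shoulder rests on the rim: stacked cups stand 46 mm apart. Origin: centre of underside, z up
- left_bottom: bottom cup of the left stack, standing on the counter: white china stacking cup, no handle, 66 mm diameter, 56 mm high, mouth 59 mm. Its lowest 10 mm are a narrower base (54 mm, bevelled) that drops into the mouth of the cup below until its shoulder rests on the rim: stacked cups stand 46 mm apart. Origin: centre of underside, z up
- left_top: top cup of the left stack, identical to left_bottom; origin at the centre of the underside
- right_bottom: bottom cup of the right stack, identical to left_bottom; origin at the centre of the underside
- right_top: top cup of the right stack, identical to left_bottom; origin at the centre of the underside
- large_saucer: the larger white saucer, 128 mm diameter, loose on the counter; round sunk well in its middle 59 mm wide with its floor 6 mm above the counter and a ridge 10 mm above it; rim 17 mm high. A cup base of 54 mm drops into the well. Origin: centre of the underside, z up
- small_saucer: the smaller white saucer, 112 mm diameter, 17 mm high, well only 45 mm wide: the cups' bases do not go into it. It changes places with the large saucer and the bell from run to run. Origin: centre of the underside
- bell: bystander: chrome service bell, 84 mm diameter, 61 mm high; origin at the centre of the underside
- milk_jug: bystander: steel milk jug, 75 x 106 mm, 100 mm high; origin at the centre of the underside, its bounding circle about 60 mm in radius
- price_card: bystander: black price card on a wooden foot, 22 mm along its x, 90 mm along its y, 72 mm high; origin at the centre of the underside
- teaspoon: bystander: steel teaspoon lying on the counter, 132 mm along its x, 26 mm wide; origin at its centre, underside
- drip_tray: fixed: steel drip tray under the beer taps, 142 mm along x, 215 mm along y, 20 mm high; origin at the centre of its underside. The taps hang over it
- till_corner (a point): fixed: the near left top corner of the pulled-out cash drawer, 98 mm above the counter; the till takes up all the counter to the right of it (0.36 m) and beyond it, and the drawer's key sticks out 40 mm toward the robot in the middle of the front. The counter's near edge is at x = 0.34

How it is judged:
By the outcome, as a careful person would: the job done as asked, in the order asked, and still so for the second after the job is handed in, with the robot touching nothing.
It also fails if it takes over 58 s, if anything falls off the work surface, if the arm or the gripper's body presses on something with over 40 N, if the wrist force passes 120 N, or if a joint passes its speed limit or range.

## Working session

There is one attempt and no reset: what is moved stays moved. The work goes in short steps, Python scripts to look and compute and a tool call to move; the robot and the scene stay as the last step left them, time stands still between calls to the robot, and variables do not carry over. Pictures are saved under pics/ and viewed, at most 10 in all, crops included, and the job is handed in when it is done.

Besides the shell and the picture viewer there is one more tool, called after "Call:" as name(argument=value, ...), one argument or row to a line, values as JSON. carry_out: Moves the arm, as the interface text tells. Its arguments: {"type":"object","properties":{"increments":{"type":"array","items":{"type":"number"}},"grip":{"type":"number"},"newtons":{"type":"number"}},"required":["increments"]}

```bash
ls; mkdir -p pics
python3 - <<'E'
from cell import readout, vision, arm
import cv2,numpy as np
np.set_printoptions(precision=4,suppress=True)
for n in ("scene","top"):
    cv2.imwrite(f"pics/{n}0.png",vision.get_image(n)[:,:,::-1]); print(n,vision.calibration(n))
print(readout.observe(), arm.tcp_to_grasp)
E
```

```text
pics
scene {'fov_y': 42.79520411501146, 'cx': 323.5655119621557, 'cy': 201.63536151340247, 'pose': array([[ 0.8366,  0.2343, -0.4953, -0.2776],
       [-0.5474,  0.3945, -0.7381, -1.2743],
       [ 0.0225,  0.8885,  0.4582,  0.8681],
       [ 0.    ,  0.    ,  0.    ,  1.    ]])}
top {'fov_y': 49.89375042852098, 'cx': 318.3704391875358, 'cy': 196.12533720955255, 'pose': array([[-0.0666,  0.9764, -0.2055,  0.3205],
       [-0.9978, -0.0645,  0.017 , -0.0244],
       [ 0.0033,  0.2062,  0.9785,  1.2224],
       [ 0.    ,  0.    ,  0.    ,  1.    ]])}
{'clock': 0.1, 'joints': array([-1.4526,  0.4351,  0.025 ,  1.574 , -0.0116,  1.134 , -0.0751]), 'dq': array([ 0.0012,  0.0005, -0.0016, -0.0027, -0.0011, -0.0027, -0.0019]), 'joint_efforts': array([  0.0025, -66.9117,   0.9876, -31.5143,  -0.0606,   0.0374,
         0.    ]), 'position': array([0.1368, 0.6094, 0.226 ]), 'ee_rot': array([-0.3463, -3.1224,  0.0022]), 'force': array([ 0.2754, -0.3355,  0.1909]), 'ft_torque': array([ 0.0511, -0.0671, -0.0164]), 'gripper_force': 0.0, 'width': 1.0005331861411708} -0.0188
```

View pics/scene0.png

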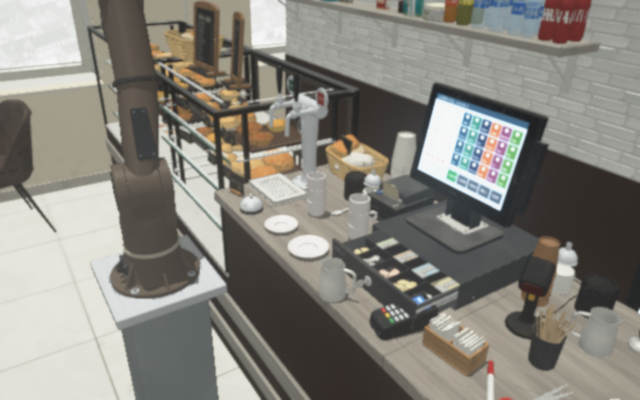

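View pics/top0.png

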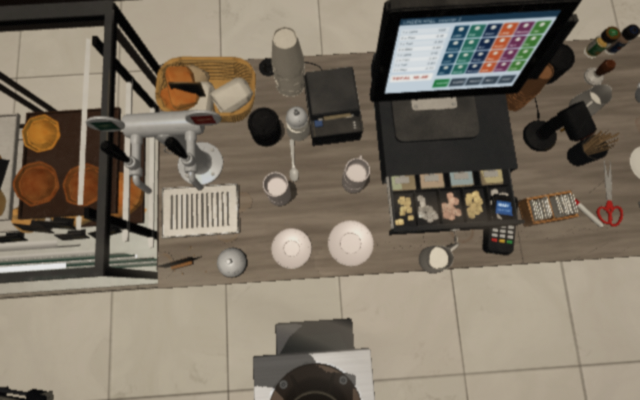

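The scene view shows stacks at about (317,193) and (359,218), the right one with a handle. The saucers are at (281,225) and (308,246), the jug at (333,280) and the bell at (251,204). In the top view the stacks are at (278,188) and (356,175), the large saucer at (350,243), and the drawer starts at column 388.

```bash
python3 - <<'E'
import cv2,numpy as np
a=cv2.imread("pics/scene0.png")[160:310,220:420]; b=cv2.imread("pics/top0.png")[140:290,250:450]
cv2.imwrite("pics/crop0.png",cv2.resize(a,(800,600),interpolation=cv2.INTER_CUBIC))
cv2.imwrite("pics/crop1.png",cv2.resize(b,(800,600),interpolation=cv2.INTER_CUBIC))
E
cat > h.py <<'E'
import numpy as np
from cell import readout, vision, arm
def K(c): f=200/np.tan(np.radians(c['fov_y'])/2); return f
def px2w(n,u,v,z):
    c=vision.calibration(n); f=K(c); P=np.array(c['pose'])
    d=P[:3,:3]@np.array([(u-c['cx'])/f,-(v-c['cy'])/f,-1]); o=P[:3,3]
    return o+d*(z-o[2])/d[2]
def w2px(n,p):
    c=vision.calibration(n); f=K(c); P=np.array(c['pose'])
    q=P[:3,:3].T@(np.array(p)-P[:3,3]); return np.array([c['cx']+f*q[0]/-q[2], c['cy']-f*q[1]/-q[2]])
E
```

```text
(no output)
```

View pics/crop0.png

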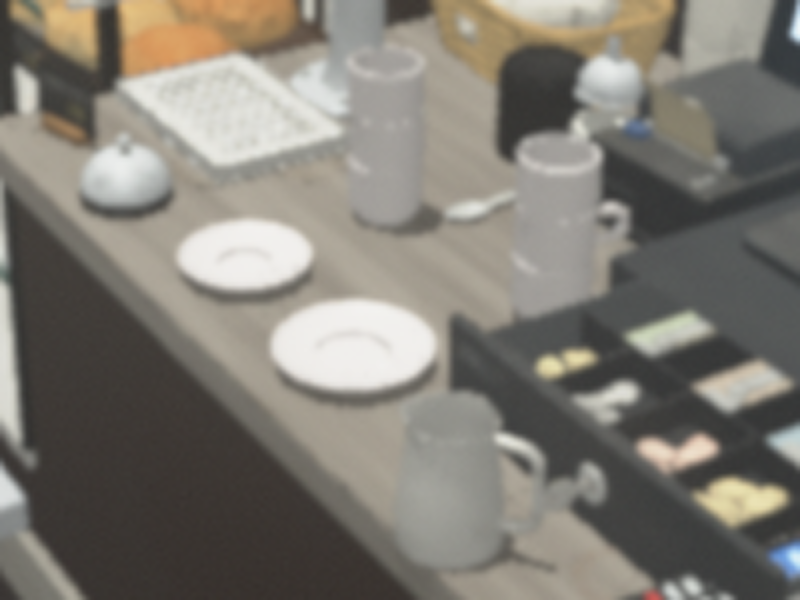

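View pics/crop1.png

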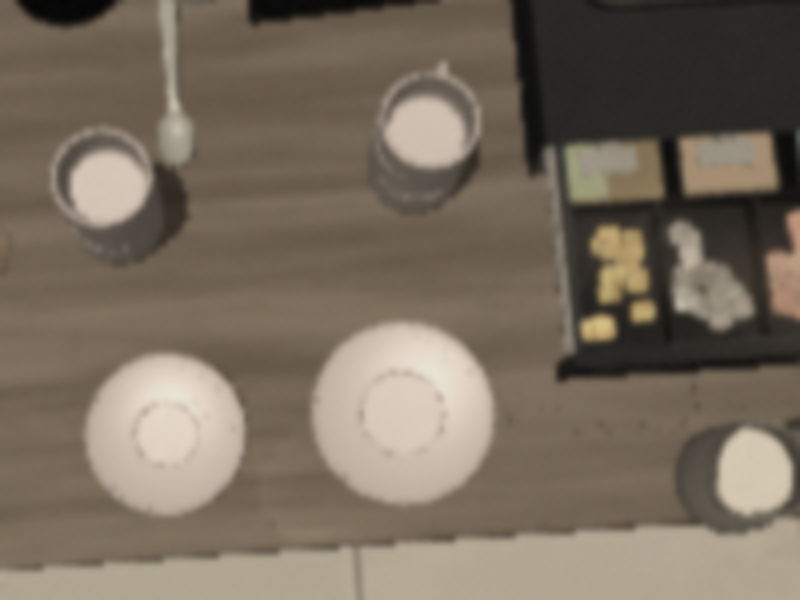

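The crops show these features, in crop pixels. Top view: right stack rim centre (430,119), left stack rim (103,178), large saucer well (403,412), small saucer (165,434), handle tip about (443,64), drawer corner (562,375), jug (740,475). Scene view: right rim centre (558,153), saucer well (354,345), handle about (615,220).

Run:
```python
from h import *
np.set_printoptions(precision=4,suppress=True)
T=lambda x,y:(250+(x+.5)/4-.5,140+(y+.5)/4-.5)
S=lambda x,y:(220+(x+.5)/4-.5,160+(y+.5)/4-.5)
for k,p,z in [("Rrim",(430,119),.148),("Rl",(380,119),.148),("Rr",(481,119),.148),("Rt",(430,70),.148),("Rb",(430,168),.148),("Lrim",(103,178),.148),("Lsau",(403,412.5),.016),("LsL",(312,412),.017),("LsR",(494,412),.017),("Ssau",(165,434),.016),("handle",(443,64),.093),("till",(562,375),.098),("jugL",(678,475),.08),("jugT",(740,420),.1),("spoon",(175,160),.003)]:
    print("top",k,px2w("top",*T(*p),z))
for k,p,z in [("Rrim",(558,153),.148),("Lrim",(386,65),.148),("Lsau",(353,343),.017),("well",(354,350),.01),("Ssau",(245,256),.017),("handleout",(630,215),.08),("till",(453,320),.098),("jug",(450,410),.1),("bell",(126,200),.005)]:
    print("scene",k,px2w("scene",*S(*p),z))
```

```text
top Rrim [ 0.6101 -0.1479  0.148 ]
top Rl [ 0.6122 -0.1156  0.148 ]
top Rr [ 0.6079 -0.1808  0.148 ]
top Rt [ 0.643  -0.1507  0.148 ]
top Rb [ 0.5776 -0.1451  0.148 ]
top Lrim [0.5848 0.065  0.148 ]
top Lsau [ 0.4346 -0.126   0.016 ]
top LsL [ 0.4391 -0.0623  0.017 ]
top LsR [ 0.4306 -0.1896  0.017 ]
top Ssau [0.4307 0.0412 0.016 ]
top handle [ 0.6632 -0.1664  0.093 ]
top till [ 0.4444 -0.2253  0.098 ]
top jugL [ 0.3755 -0.2982  0.08  ]
top jugT [ 0.4072 -0.3379  0.1   ]
top spoon [0.6305 0.024  0.003 ]
scene Rrim [ 0.6108 -0.1498  0.148 ]
scene Lrim [0.5839 0.059  0.148 ]
scene Lsau [ 0.4374 -0.1272  0.017 ]
scene well [ 0.4386 -0.1269  0.01  ]
scene Ssau [0.4315 0.0353 0.017 ]
scene handleout [ 0.6783 -0.1631  0.08  ]
scene till [ 0.4472 -0.2473  0.098 ]
scene jug [ 0.3792 -0.3439  0.1   ]
scene bell [0.3995 0.1958 0.005 ]
```

```bash
cat >> h.py <<'E'
def tri(pt,ps):
    A=[];b=[]
    for n,(u,v) in (("top",pt),("scene",ps)):
        o=np.array(vision.calibration(n)['pose'])[:3,3]; d=px2w(n,u,v,0)-o; d/=np.linalg.norm(d)
        M=np.eye(3)-np.outer(d,d); A.append(M); b.append(M@o)
    return np.linalg.lstsq(np.vstack(A),np.hstack(b),rcond=None)[0]
E
python3 - <<'E'
from h import *
np.set_printoptions(precision=3,suppress=True)
print("monitor lowleft",tri((372,98),(413,180)))
print("till body corner",tri((250+537/4,140+170/4),(220+612/4,160+262/4)))
print("drawer corner",tri((250+562/4,140+375/4),(220+453/4,160+320/4)))
print("rimR",tri((357.4,169.7),(359.5,198.2)),"rimL",tri((275.7,184.4),(316.5,176.2)))
E
```

```text
monitor lowleft [ 0.787 -0.198  0.188]
till body corner [ 0.594 -0.231  0.09 ]
drawer corner [ 0.451 -0.232  0.086]
rimR [ 0.611 -0.149  0.146] rimL [0.587 0.064 0.144]
```

Call:
carry_out(
  increments=[26,-42,2,0,0,-0.07,26,-42,2,0,0,-0.07,26,-42,2,0,0,-0.07,26,-42,2,0,0,-0.07,26,-42,2,0,0,-0.07,26,-42,0,0,0,-0.07,26,-42,0,0,0,-0.07,26,-42,0,0,0,-0.07,26,-42,0,0,0,-0.07,26,-42,0,0,0,-0.07,26,-42,0,0,0,-0.07,26,-42,0,0,0,-0.07,26,-42,0,0,0,-0.07,26,-42,0,0,0,-0.07,26,-42,0,0,0,-0.07,26,-42,0,0,0,-0.07,26,-42,0,0,0,-0.07,0,0,0,0,0,0,0,0,0,0,0,0],
  grip=0,
  newtons=10,
)

```text
clock: 2.48
position: [0.5785, -0.1038, 0.2362]
ee_rot: [-2.036, -2.391, 0.001]
force: [0.1, 0.1, -0.4]
width: 0.998
gripper_force: 0.0
```

Call:
carry_out(
  increments=[16,-23,0,0,0,0,16,-22,0,0,0,0,0,0,-25,0,0,0,0,0,-25,0,0,0,0,0,-25,0,0,0,0,0,-25,0,0,0,0,0,-15,0,0,0,0,0,-8,0,0,0,0,0,0,0,0,0],
)

```text
clock: 3.6
position: [0.6109, -0.1488, 0.1138]
ee_rot: [-2.036, -2.392, -0.0]
force: [0.3, 0.1, -0.1]
width: 0.999
gripper_force: 0.0
```

Call:
carry_out(
  increments=[0,0,0,0,0,0,0,0,0,0,0,0,0,0,0,0,0,0],
  grip=0.24,
  newtons=5,
)

```text
clock: 3.98
position: [0.6111, -0.1493, 0.1142]
ee_rot: [2.037, 2.391, 0.001]
force: [0.7, 0.0, -0.2]
width: 0.772
gripper_force: 0.0
```

Run:
```python
from h import *
import cv2
a=vision.get_image("scene")[150:270,280:440,::-1]; b=vision.get_image("top")[120:240,270:430,::-1]
cv2.imwrite("pics/g1.png",cv2.resize(np.hstack([a,b]),(800,300),interpolation=cv2.INTER_CUBIC))
```

```text
(no output)
```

View pics/g1.png

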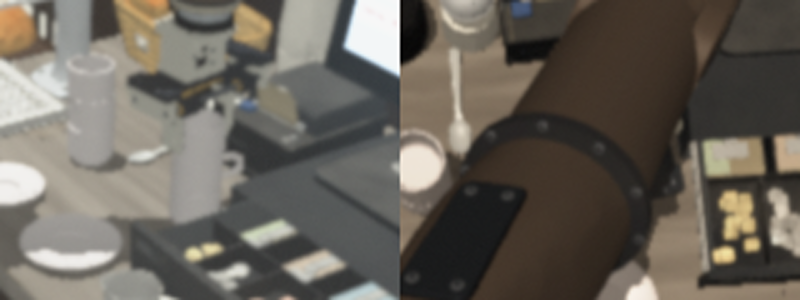

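The gripper is around the top cup in the scene half (cup at about (200,140) in that half), and the arm hides it in the top view. There's no side force, so I'll close.

Call:
carry_out(
  increments=[0,0,0,0,0,0,0,0,0,0,0,0,0,0,0,0,0,0],
  grip=0.45,
  newtons=12,
)

```text
clock: 4.45
position: [0.6113, -0.1492, 0.114]
ee_rot: [2.036, 2.391, 0.001]
force: [1.0, 0.0, 2.4]
width: 0.734
gripper_force: 12.0
```

Call:
carry_out(
  increments=[0,0,5,0,0,0,0,0,10,0,0,0,0,0,20,0,0,0,0,0,20,0,0,0,0,0,0,0,0,0],
)

```text
clock: 5.08
position: [0.6116, -0.1497, 0.1705]
ee_rot: [2.036, 2.39, 0.002]
force: [0.3, -0.3, -2.2]
width: 0.734
gripper_force: 12.0
```

Call:
carry_out(
  increments=[-20,26,0,0,0,0,-20,26,0,0,0,0,-20,26,0,0,0,0,-20,26,0,0,0,0,0,0,-25,0,0,0,0,0,-25,0,0,0,0,0,-25,0,0,0,0,0,-25,0,0,0,0,0,-20,0,0,0,0,0,-12,0,0,0,0,0,-5,0,0,0,0,0,-3,0,0,0,0,0,-2,0,0,0,0,0,-1,0,0,0,0,0,0,0,0,0],
)

```text
clock: 6.95
position: [0.5311, -0.0451, 0.0259]
ee_rot: [2.037, 2.392, 0.001]
force: [-0.5, 0.4, -1.3]
width: 0.733
gripper_force: 12.0
```

Run:
```python
from h import *
import cv2
a=vision.get_image("scene")[150:270,280:440,::-1]; b=vision.get_image("top")[120:240,270:430,::-1]
cv2.imwrite("pics/g2.png",cv2.resize(np.hstack([a,b]),(800,300),interpolation=cv2.INTER_CUBIC))
print(readout.observe()['force'],readout.observe()['position'])
```

```text
[ 0.25864163 -0.3433662  -1.19108075] [ 0.53105304 -0.04517102  0.02593567]
```

View pics/g2.png

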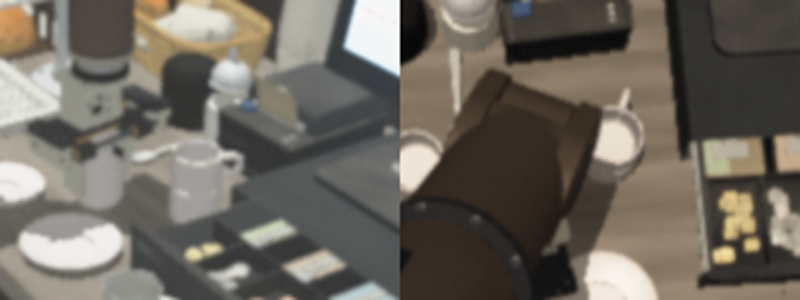

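The top cup hangs just above the counter at about (100,175) in the scene half. The mug stands free with its rim at about (613,137) in the top half and its handle pointing to (626,97). I'll lower to contact.

Call:
carry_out(
  increments=[0,0,-1,0,0,0,0,0,-1,0,0,0,0,0,-1,0,0,0,0,0,0,0,0,0],
)

```text
clock: 7.55
position: [0.5308, -0.0452, 0.0226]
ee_rot: [-2.037, -2.392, 0.0]
force: [-0.5, 0.2, -1.2]
width: 0.734
gripper_force: 12.0
```

Call:
carry_out(
  increments=[0,0,-1,0,0,0,0,0,-0.5,0,0,0,0,0,0,0,0,0],
)

```text
clock: 7.92
position: [0.531, -0.0452, 0.0219]
ee_rot: [2.037, 2.392, 0.001]
force: [-3.0, 1.1, 8.7]
width: 0.734
gripper_force: 12.0
```

Call:
carry_out(
  increments=[0,0,0,0,0,0,0,0,0,0,0,0,0,0,0,0,0,0],
  grip=0,
)

```text
clock: 8.3
position: [0.5309, -0.0451, 0.0212]
ee_rot: [2.037, 2.392, -0.0]
force: [-0.3, 0.5, 0.6]
width: 0.983
gripper_force: 0.0
```

Call:
carry_out(
  increments=[0,0,8,0,0,0,0,0,20,0,0,0,0,0,30,0,0,0,0,0,30,0,0,0,0,0,35,0,0,0,0,0,25,0,0,0,0,0,0,0,0,0],
)

```text
clock: 9.18
position: [0.5321, -0.0454, 0.1714]
ee_rot: [2.035, 2.39, 0.005]
force: [-0.4, 0.7, -0.3]
width: 1.002
gripper_force: 0.0
```

Run:
```python
from h import *
import cv2
a=vision.get_image("scene")[170:270,260:420,::-1]; b=vision.get_image("top")[145:295,310:410,::-1]
cv2.imwrite("pics/g3s.png",vision.get_image("scene")[:,:,::-1]);
A=cv2.resize(a,None,fx=4,fy=4,interpolation=cv2.INTER_CUBIC); B=cv2.resize(b,None,fx=4,fy=4,interpolation=cv2.INTER_CUBIC)
cv2.imwrite("pics/g3a.png",A)
cv2.imwrite("pics/g3.png",B)
T=lambda x,y:((x-400)/2.5+270,y/2.5+120)
print(px2w("top",*T(613,137),.102),px2w("top",*T(626,97),.09))
print(readout.observe()['position'],readout.observe()['joints'])
```

```text
[ 0.60777183 -0.14670976  0.102     ] [ 0.65508007 -0.16607522  0.09      ]
[ 0.53038767 -0.04500282  0.16871355] [-0.49717658  0.38607333  0.64623004  1.91066832 -0.28510406  0.93780758
  0.4446437 ]
```

View pics/g3.png

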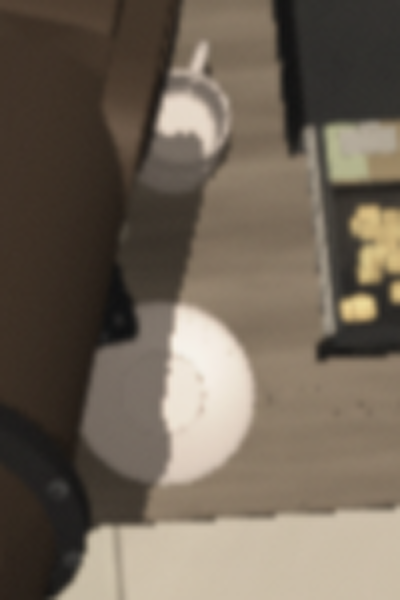

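View pics/g3a.png

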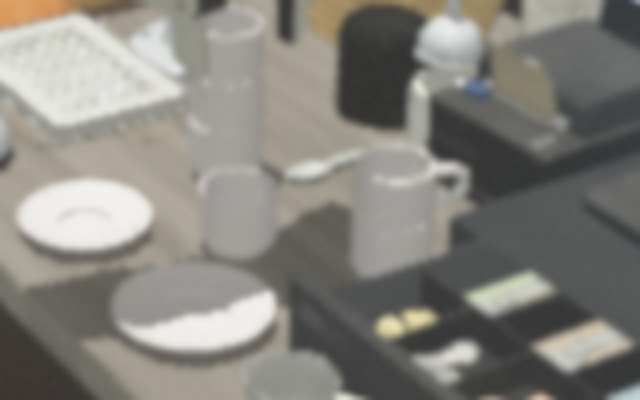

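In the top crop the mug rim centre is about (182,116), its handle tip about (203,43), and the saucer is unmoved at about (164,392). In the scene crop the mug rim is about (396,160) and the parked cup rim about (238,181), standing upright. Nothing was disturbed.

Run:
```python
from h import *
np.set_printoptions(precision=4,suppress=True)
T=lambda x,y:(310+(x+.5)/4-.5,145+(y+.5)/4-.5)
S=lambda x,y:(260+(x+.5)/4-.5,170+(y+.5)/4-.5)
print("mug top",px2w("top",*T(182,116),.102),"scene",px2w("scene",*S(396,160),.102))
print("parked scene",px2w("scene",*S(238.5,181),.056), "expected px", (w2px("scene",[.531,-.045,.056])-[260,170])*4)
print("sau top",px2w("top",*T(164,392),.017),"scene",px2w("scene",*S(194,305),.017))
for z,r,c in((.056,.0315,(.531,-.045)),(.102,.0315,(.610,-.149)),(.017,.064,(.436,-.1265))):
    q=np.array([(w2px("scene",[c[0]+r*np.cos(t),c[1]+r*np.sin(t),z])-[260,170])*4 for t in np.arange(0,6.28,.02)]); print(z,q.min(0),q.max(0))
```

```text
mug top [ 0.611  -0.1468  0.102 ] scene [ 0.6163 -0.144   0.102 ]
parked scene [ 0.5356 -0.0388  0.056 ] expected px [236.3505 184.0173]
sau top [ 0.4348 -0.1267  0.017 ] scene [ 0.4365 -0.1301  0.017 ]
0.056 [198.0563 165.801 ] [274.6202 202.8501]
0.102 [352.2495 144.475 ] [431.6653 182.1411]
0.017 [107.1214 259.134 ] [271.5988 347.1225]
```

Call:
carry_out(
  increments=[20,-26,0,0,0,0.135,20,-26,0,0,0,0.135,20,-26,0,0,0,0.135,20,-26,0,0,0,0.135,0,0,-25,0,0,0,0,0,-25,0,0,0,0,0,-25,0,0,0,0,0,-18,0,0,0,0,0,-8,0,0,0,0,0,0,0,0,0],
)

```text
clock: 10.58
position: [0.6107, -0.1491, 0.0679]
ee_rot: [-1.325, -2.848, 0.0]
force: [-0.4, 0.7, 0.0]
width: 1.0
gripper_force: 0.0
```

Call:
carry_out(
  increments=[0,0,0,0,0,0,0,0,0,0,0,0,0,0,0,0,0,0],
  grip=0.24,
)

```text
clock: 10.95
position: [0.6114, -0.1491, 0.0688]
ee_rot: [1.325, 2.848, 0.001]
force: [1.8, 2.1, 1.0]
width: 0.769
gripper_force: 0.9
```

Call:
carry_out(
  increments=[0,0,0,0,0,0,0,0,0,0,0,0,0,0,0,0,0,0],
  grip=0.45,
  newtons=12,
)

```text
clock: 11.32
position: [0.6118, -0.1489, 0.0688]
ee_rot: [1.324, 2.847, 0.001]
force: [2.8, 2.1, 5.9]
width: 0.731
gripper_force: 12.0
```

Call:
carry_out(
  increments=[0,0,4,0,0,0,0,0,8,0,0,0,0,0,15,0,0,0,0,0,20,0,0,0,0,0,0,0,0,0],
)

```text
clock: 11.95
position: [0.612, -0.1497, 0.1173]
ee_rot: [1.324, 2.845, 0.001]
force: [0.0, 0.0, -2.6]
width: 0.73
gripper_force: 12.0
```

Call:
carry_out(
  increments=[-30,4,0,0,0,0,-48,6,0,0,0,0,-48,6,0,0,0,0,-48.5,6,0,0,0,0,0,0,-20,0,0,0,0,0,-25,0,0,0,0,0,-15,0,0,0,0,0,-6,0,0,0,0,0,0,0,0,0],
)

```text
clock: 13.08
position: [0.4364, -0.1273, 0.0491]
ee_rot: [-1.325, -2.848, 0.0]
force: [0.6, 0.2, -1.9]
width: 0.728
gripper_force: 12.0
```

Run:
```python
from h import *
import cv2
np.set_printoptions(precision=3,suppress=True)
s=readout.observe(); print(s['position'],s['force'])
u=vision.get_image("scene")[:,:,::-1]; t=vision.get_image("top")[:,:,::-1]
cv2.imwrite("pics/raw_s4.png",u); cv2.imwrite("pics/raw_t4.png",t)
a=cv2.resize(u[200:275,265:345],None,fx=5,fy=5,interpolation=cv2.INTER_CUBIC)
b=cv2.resize(t[145:220,315:395],None,fx=5,fy=5,interpolation=cv2.INTER_CUBIC)
cc=cv2.resize(u[170:245,325:405],None,fx=2.5,fy=2.5,interpolation=cv2.INTER_CUBIC)
cc=cv2.resize(u[180:225,325:405],None,fx=5,fy=5,interpolation=cv2.INTER_CUBIC)
cv2.imwrite("pics/g4.png",np.vstack([np.hstack([a,b]),np.hstack([cc,cc*0])]))
```

```text
[ 0.436 -0.127  0.049] [ 0.598  0.177 -1.895]
```

View pics/g4.png

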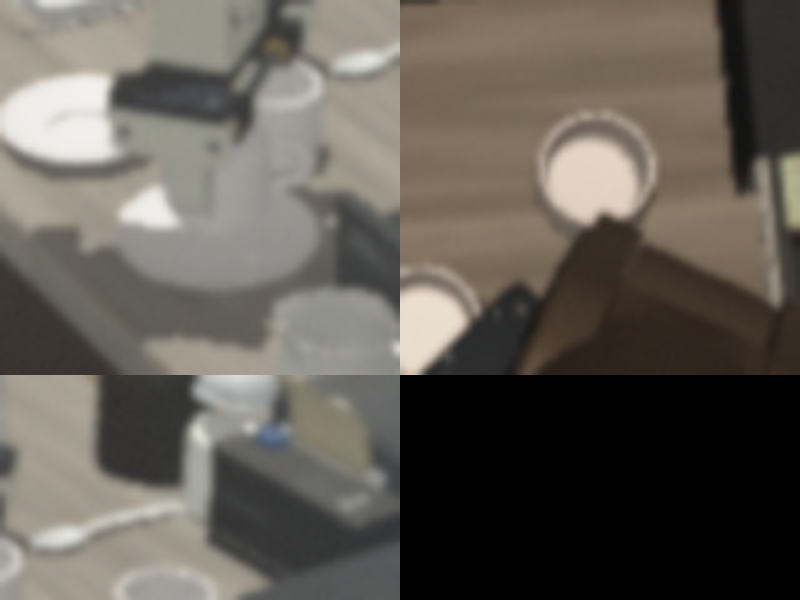

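The mug hangs over the saucer with its axis at about (217,232) in the scene crop, against the saucer centre at about 218. The bottom cup is upright, with its rim in the top crop spanning columns 138–257 and its top edge at row 110. I'll check the numbers.

Run:
```python
from h import *
import cv2
np.set_printoptions(precision=4,suppress=True,linewidth=200)
def ext(n,c,z,r,o,f):
    q=np.array([(w2px(n,[c[0]+r*np.cos(t),c[1]+r*np.sin(t),z])-o+.5)*f-.5 for t in np.arange(0,6.28,.02)]); return q.min(0),q.max(0)
print("bottom cup exp top",ext("top",(.611,-.149),.056,.033,np.array([315,145]),5))
print("saucer exp scene",ext("scene",(.4365,-.127),.017,.064,np.array([265,200]),5))
print("mug body exp scene z.035",ext("scene",(.4365,-.127),.037,.033,np.array([265,200]),5))
print("parked exp top",ext("top",(.531,-.0455),.056,.033,np.array([315,145]),5))
g=cv2.imread("pics/raw_s4.png").mean(2)
for v in (236,238,240,242,245,248): print(v,g[v,284:334].astype(int))
```

```text
bottom cup exp top (array([140.4769, 109.246 ]), array([258.3824, 223.6011]))
saucer exp scene (array([112.0008, 176.0538]), array([317.6101, 286.0583]))
mug body exp scene z.035 (array([161.8839, 174.2078]), array([268.4634, 230.1878]))
parked exp top (array([-35.3379, 259.9198]), array([ 84.3915, 377.7813]))
236 [143 143 142 145 148 148 150 152 154 157 161 167 166 159 151 147 148 147 147 147 146 142 137 140 152 157 157 158 156 155 153 151 148 145 145 148 154 156 151 149 145 141 141 146 148 149 149 148 150
 150]
238 [157 155 154 156 158 158 157 161 174 195 210 220 219 199 167 150 147 148 148 147 147 142 137 142 152 158 158 158 156 155 153 152 148 145 144 149 151 147 136 123 112 105 108 115 119 119 117 116 113
 112]
240 [154 155 157 158 161 172 189 207 222 231 234 236 234 222 187 157 145 144 144 145 143 141 138 142 152 157 158 156 155 154 152 150 148 145 145 147 149 149 149 145 137 124 111 101  97  94  92  88  80
  77]
242 [148 148 152 156 174 206 224 231 234 235 236 236 236 234 223 193 162 148 145 143 144 142 141 145 153 157 158 156 155 153 151 150 148 146 148 148 148 149 149 147 148 145 136 122 106  99 101 100  84
  69]
245 [146 145 147 147 149 153 156 158 159 169 184 193 194 194 194 188 175 163 154 151 152 154 154 156 156 156 154 153 150 148 149 147 147 146 146 147 147 147 146 147 147 146 145 140 126 115 115 111  89
  71]
248 [141 138 137 136 138 141 142 143 144 145 144 144 145 144 144 145 145 145 146 145 146 146 147 146 146 146 147 146 146 146 146 145 144 144 144 145 145 145 144 144 144 144 143 136 121 105  98  90  77
  70]
```

Call:
carry_out(
  increments=[0.8,-0.8,-5,0,0,0,0,0,-5,0,0,0,0,0,-3,0,0,0,0,0,-2,0,0,0,0,0,0,0,0,0],
)

```text
clock: 13.8
position: [0.4371, -0.1279, 0.0341]
ee_rot: [-1.325, -2.848, 0.0]
force: [0.4, -0.3, -2.0]
width: 0.733
gripper_force: 12.0
```

Call:
carry_out(
  increments=[0,0,-1,0,0,0,0,0,-1,0,0,0,0,0,-1,0,0,0,0,0,0,0,0,0],
)

```text
clock: 14.3
position: [0.4372, -0.1279, 0.0312]
ee_rot: [-1.325, -2.848, -0.0]
force: [-0.2, 0.2, -2.7]
width: 0.73
gripper_force: 12.0
```

Call:
carry_out(
  increments=[0,0,-1,0,0,0,0,0,-1,0,0,0,0,0,0,0,0,0],
)

```text
clock: 14.68
position: [0.4372, -0.128, 0.0292]
ee_rot: [-1.325, -2.848, 0.0]
force: [0.1, 0.1, -2.7]
width: 0.732
gripper_force: 12.0
```

Call:
carry_out(
  increments=[0,0,-0.5,0,0,0,0,0,-0.5,0,0,0,0,0,0,0,0,0],
)

```text
clock: 15.05
position: [0.4374, -0.1279, 0.0286]
ee_rot: [1.325, 2.848, 0.001]
force: [-2.1, 0.6, 6.5]
width: 0.728
gripper_force: 12.0
```

Call:
carry_out(
  increments=[0,0,0,0,0,0,0,0,0,0,0,0,0,0,0,0,0,0],
  grip=0.05,
)

```text
clock: 15.42
position: [0.4373, -0.128, 0.0282]
ee_rot: [1.325, 2.848, -0.0]
force: [-0.2, 0.6, 0.5]
width: 0.944
gripper_force: 0.0
```

Call:
carry_out(
  increments=[0,0,5,0,0,0,0,0,15,0,0,0,0,0,30,0,0,0,0,0,30,0,0,0,0,0,30,0,0,0,0,0,30,0,0,0,0,0,0,0,0,0],
  grip=0,
)

```text
clock: 16.3
position: [0.4386, -0.1284, 0.1709]
ee_rot: [1.323, 2.844, 0.003]
force: [0.1, -0.4, -0.3]
width: 0.999
gripper_force: 0.0
```

Call:
carry_out(
  increments=[23,20,0,0,0,-0.135,23,20,0,0,0,-0.135,24,21,0,0,0,-0.135,24,21,0,0,0,-0.135,0,0,-25,0,0,0,0,0,-25,0,0,0,0,0,-25,0,0,0,0,0,-25,0,0,0,0,0,-22,0,0,0,0,0,-15,0,0,0,0,0,-7,0,0,0,0,0,0,0,0,0],
)

```text
clock: 17.8
position: [0.5311, -0.0461, 0.0242]
ee_rot: [-2.037, -2.391, 0.0]
force: [-0.0, -0.2, 0.7]
width: 1.002
gripper_force: 0.0
```

Call:
carry_out(
  increments=[0,0,0,0,0,0,0,0,0,0,0,0,0,0,0,0,0,0],
  grip=0.24,
)

```text
clock: 18.18
position: [0.5314, -0.0459, 0.0246]
ee_rot: [2.037, 2.392, 0.001]
force: [0.3, 0.1, 0.7]
width: 0.77
gripper_force: 0.0
```

Call:
carry_out(
  increments=[0,0,0,0,0,0,0,0,0,0,0,0,0,0,0,0,0,0],
  grip=0.45,
  newtons=12,
)

```text
clock: 18.55
position: [0.5313, -0.0459, 0.0245]
ee_rot: [2.037, 2.392, 0.0]
force: [-0.7, 0.2, 5.0]
width: 0.733
gripper_force: 12.0
```

Call:
carry_out(
  increments=[0,0,5,0,0,0,0,0,20,0,0,0,0,0,30,0,0,0,0,0,30,0,0,0,0,0,20,0,0,0,16,-20,0,0,0,0,24,-31.5,0,0,0,0,24,-31,0,0,0,0,16,-21,0,0,0,0,0,0,0,0,0,0,0,0,-20,0,0,0,0,0,-15,0,0,0,0,0,-5,0,0,0,0,0,0,0,0,0],
)

```text
clock: 20.3
position: [0.611, -0.1491, 0.0891]
ee_rot: [-2.036, -2.392, 0.0]
force: [-0.3, -0.5, -1.6]
width: 0.738
gripper_force: 12.0
```

Run:
```python
from h import *
import cv2
np.set_printoptions(precision=4,suppress=True,linewidth=220)
s=readout.observe(); print(s['position'],s['force'])
u=vision.get_image("scene")[:,:,::-1]; cv2.imwrite("pics/raw_s5.png",u); g=u.mean(2)
for c,z in(((.611,-.149),.03),((.611,-.149),.045),((.611,-.149),.09)):
    q=np.array([w2px("scene",[c[0]+.033*np.cos(t),c[1]+.033*np.sin(t),z]) for t in np.arange(0,6.28,.02)]); print(z,q.min(0),q.max(0))
for v in range(204,234,2): print(v,g[v,344:376].astype(int))
```

```text
[ 0.611  -0.1491  0.0891] [-0.2507 -0.4794 -1.578 ]
0.03 [346.8635 225.1372] [367.2405 235.4921]
0.045 [347.065  221.1772] [367.5274 231.4329]
0.09 [347.6796 209.1001] [368.4028 219.0455]
204 [136 127 126 136 140 138 128 115 105 104 116 131 142 151 156 157 158 157 156 154 150 146 138 126 122 132 138 127  96  66  56  54]
206 [144 141 140 140 138 137 139 140 139 141 150 156 158 159 159 159 158 157 156 154 153 150 146 143 141 141 138 128  97  69  61  59]
208 [159 149 142 140 141 141 142 141 140 142 151 157 159 160 159 159 158 158 155 153 151 149 148 147 144 138 124 103  75  58  56  58]
210 [164 147 140 141 141 142 142 142 141 141 149 156 161 162 161 160 160 159 158 157 155 153 152 148 140 119  90  63  54  52  52  54]
212 [123 130 138 139 141 141 142 142 143 147 152 156 157 158 159 158 159 158 158 157 155 153 150 146 131 102  74  64  59  55  54  56]
214 [141 140 141 140 141 141 142 141 140 141 150 156 157 158 159 159 158 159 158 156 155 153 150 145 130  99  73  65  64  64  62  61]
216 [150 148 145 140 138 141 141 140 141 146 153 157 157 158 158 159 158 157 157 156 155 152 149 146 140 133
[... 397 characters left out ...]
8 160 160 158 156 152 143 139]
224 [153 152 152 150 146 146 147 151 152 154 154 155 155 155 157 155 155 152 152 151 149 146 143 146 151 158 159 152 132 113  99  93]
226 [155 155 153 148 144 145 149 152 154 156 157 157 158 158 159 158 157 156 155 152 152 149 148 147 148 151 154 142 109  78  70  74]
228 [152 154 154 149 145 145 147 151 153 155 156 158 159 161 161 161 160 159 157 155 155 152 150 144 139 139 139 130 101  73  63  64]
230 [153 150 149 146 144 145 149 151 154 155 156 158 158 159 159 159 159 158 157 155 154 151 147 135 115 100 100  98  83  69  68  69]
232 [161 158 153 147 144 145 149 152 153 154 156 157 158 158 160 159 158 157 156 155 153 151 145 131 113 105  97  87  83  80  82  81]
```

Call:
carry_out(
  increments=[0,0,-5,0,0,0,0,0,-2,0,0,0,0,0,-2,0,0,0,0,0,-2,0,0,0,0,0,0,0,0,0],
)

```text
clock: 20.98
position: [0.6111, -0.1494, 0.0781]
ee_rot: [-2.037, -2.392, 0.0]
force: [0.6, -0.2, -1.1]
width: 0.734
gripper_force: 12.0
```

Call:
carry_out(
  increments=[0,0,-2,0,0,0,0,0,-2,0,0,0,0,0,-1,0,0,0,0,0,0,0,0,0],
)

```text
clock: 21.48
position: [0.6111, -0.1495, 0.0731]
ee_rot: [-2.037, -2.392, 0.0]
force: [1.1, 0.5, -0.5]
width: 0.735
gripper_force: 12.0
```

Base is inside the mouth with almost no load; I'll finish the seating.

Call:
carry_out(
  increments=[0,0,-1,0,0,0,0,0,-1,0,0,0,0,0,0,0,0,0],
)

```text
clock: 21.85
position: [0.6111, -0.1495, 0.0712]
ee_rot: [-2.037, -2.392, 0.0]
force: [0.3, 0.0, -1.6]
width: 0.734
gripper_force: 12.0
```

Call:
carry_out(
  increments=[0,0,-0.5,0,0,0,0,0,0,0,0,0],
)

```text
clock: 22.1
position: [0.6112, -0.1494, 0.0707]
ee_rot: [2.037, 2.392, 0.0]
force: [0.6, -0.3, -0.9]
width: 0.732
gripper_force: 12.0
```

Call:
carry_out(
  increments=[0,0,-0.5,0,0,0,0,0,-0.3,0,0,0,0,0,0,0,0,0],
)

```text
clock: 22.48
position: [0.6113, -0.1495, 0.0705]
ee_rot: [2.037, 2.392, 0.001]
force: [-2.0, -0.1, 5.9]
width: 0.739
gripper_force: 12.0
```

Call:
carry_out(
  increments=[0,0,0,0,0,0,0,0,0,0,0,0,0,0,0,0,0,0],
  grip=0.05,
)

```text
clock: 22.85
position: [0.6112, -0.1494, 0.0698]
ee_rot: [-2.037, -2.392, 0.0]
force: [-0.9, 0.5, -0.3]
width: 0.942
gripper_force: 0.0
```

Call:
carry_out(
  increments=[0,0,5,0,0,0,0,0,15,0,0,0,0,0,30,0,0,0,0,0,35,0,0,0,0,0,40,0,0,0,0,0,40,0,0,0,-20,35,10,0,0,0,-25,45,0,0,0,0,-25,45,0,0,0,0,-25,45,0,0,0,0,-25,45,0,0,0,0,-25,45,0,0,0,0,-25,45,0,0,0,0,-25,45,0,0,0,0,0,0,0,0,0,0],
  grip=0,
)

```text
clock: 24.72
position: [0.4144, 0.204, 0.2457]
ee_rot: [-2.028, -2.398, -0.002]
force: [0.9, -1.5, 0.3]
width: 1.002
gripper_force: 0.0
```

Run:
```python
from h import *
import cv2
u=vision.get_image("scene")[:,:,::-1]; t=vision.get_image("top")[:,:,::-1]
a=cv2.resize(u[165:285,270:390],(400,400),interpolation=cv2.INTER_CUBIC)
b=cv2.resize(t[145:275,280:410],(400,400),interpolation=cv2.INTER_CUBIC)
cv2.imwrite("pics/g6.png",np.hstack([a,b])); print(readout.observe()['position'])
```

```text
[0.4164379  0.20035531 0.24571516]
```

View pics/g6.png

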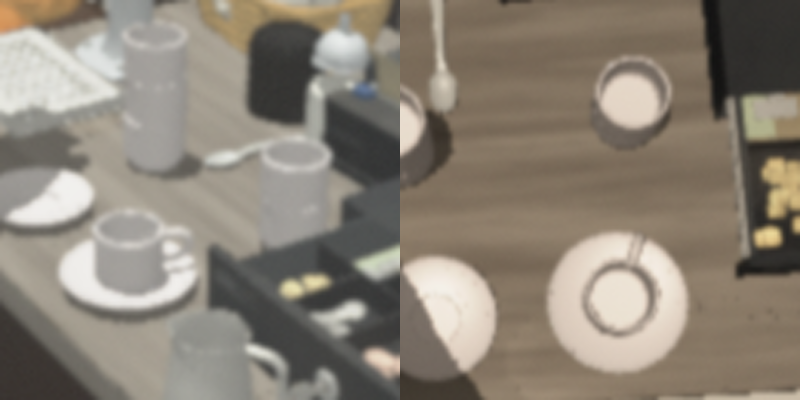

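The mug sits centred and level in the large saucer, at (130,250) in the scene half and (619,300) in the top half. The plain cup is square on the bottom cup at (295,195) and (632,95), and the left stack looks untouched. Handing in.

```bash
python3 -c "
from cell import arm; print(arm.sign_off())"
```

```text
the job is handed in; nothing more can be done
None
```

I set the mug in the large saucer's well and put the plain cup back on its bottom cup. In the last pictures both sit level, the left stack looks untouched, and I handed the job in at about 25 s.

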